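Next colour block onto the printing board

ROBOT

A 6-joint arm with a two-finger parallel gripper is mounted at the origin on a cart in front of the work surface, level with it; the furniture and walls round the work are solid. World frame = base frame: x ahead of the robot, y to its left, z up, the work surface at z = 0. Lengths are in mm, angles in rad, forces in N, time in s.
With the tool pointing down it reaches from about 275 to 725 mm from the base axis. Payload 15.9 kg.
Tool frame: the origin (TCP) lies on the centre line of the jaws, within the pads' length; the fingertips stand 14 mm ahead of it and the grasp point (between the pads) lies 5 mm behind it (arm.tip_reach is the distance from the TCP to the fingertips, in mm); z points along the fingers, y is the line along which they close (so a half turn about z gives the same grasp; the last joint's range is limited). The gripper opens to 85 mm and grips with 20 to 120 N. Pads are 22 mm wide; open, the fingers measure 114 mm over their backs; the gripper's body (76 mm by 85 mm) begins 54 mm behind the grasp point. The pads swing forward as they close: fully open they stand 13 mm farther back than shut.
Start: joints at [1.235, 0.213, -0.034, 1.323, 0, 1.571], TCP at [164.756, 472.06, 245.306] pointing down, gripper open.
Joint ranges: [-2.98, 2.98], [-0.74, 1.72], [-1.14, 1.35], [-2.1, 2.04], [-1.57, 1.44], [-3.14, 3.14]. Speed limits (rad/s): [1.89, 1.89, 2.39, 2.57, 3.14, 3.14].

INTERFACE

Orientations are given as a unit quaternion [w, x, y, z].
In Python, from plant import arm gives the robot as it stands.
- The arm moves only by the tool jog_arm, never from a script. Its argument "deltas" is a list that holds one entry, the list of rows, each a list of 7 numbers: the turn, a rotation vector about the tool's x, y, z in units of 10 degrees (1.0 is 10 degrees), then the shift along the tool's x, y, z in units of 60 mm (1.0 is 60 mm), then the closure, from 0 (fully open) to 1 (shut). A call has 1 to 12 rows; each row is the pose to reach, as a shift and turn from the pose commanded when the call began, along the tool's axes at that moment; what a row does not reach only later rows make up. A row lasts 1/8 s, in which the tool goes at most 62.5 mm and 10.7 degrees, less where a joint would pass 70% of its speed; a pose out of reach is approached as far as the arm can. A call with a gripper value outside its range is refused whole. The fingers move at their own pace and stop on an object; "squeeze" is the grip in N (left out, the last holds). Time passes only in rows, so rows that repeat a pose let the fingers close. It gives the time, the measured TCP pose, the force, the opening and the grip force at its end, in the units of the state.
- arm.get_obs(): the state, without advancing time (a new reading comes with each control period).
- arm.get_image(name): name is "side" or "top"; returns the picture (384x512x3 uint8, red, green, blue); there is no depth.
- arm.get_calibration(name): a dict with "mtx" (3x3 intrinsics, pixels), "world_from_camera" (4x4, takes a point from camera to world coordinates). Camera axes: x right, y down, z forward; pixel columns grow to the right and rows downward; lengths in mm; the calibration is good to about 2 mm. A picture is of the moment at which its call begins. get_calibration takes no time and is no camera call.
- arm.close_job(): hands the job in; it is judged then, once.
The state is a dict: "time": time; "q": joint angles; "qvel": joint speeds; "joint_efforts": joint torques, N m; "eef_pos": TCP position; "tcp_rot": TCP orientation; "ft_force": force on the tool from outside, world axes, zero at the start; "moment": the same for the moment, N m; "gripper_width": finger opening in mm; "grasp_force": force on a finger pad.
Only numpy, scipy, OpenCV 4.12 (cv2) and the standard library are available. Lean on these libraries where they do the work, as an engineer would, in place of code of your own. Each camera call takes 0.05 s, during which the arm holds its last target. There are 200 camera calls.

TASK

Put the next colour on: slide the yellow lino block off the top of the stack and along the printing board without lifting it or shifting the two blocks under it, push it firmly home against the end stop, then swing the cam lever round until the block is clamped tight against the side fence. The carved lino is soft, so never lean on it with more than about two kilos, and leave everything else on the table where it is.

Things in the scene. Friction and masses are not known exactly. Their poses are not given: they have to be found in the camera images.
- printing_board: Fixed plywood printing board, 260 x 140 mm (x -0.155 to 0.105, y -0.075 to 0.065 of its own frame). Origin on the table top; its x axis points along the bed from the well to the end stop, y towards the side fence, z up. Board frame, m: the bed's top is at z 0.034 from x -0.0435 on, so the top block sinks 2 mm on its way from the stack (underside at z 0.036) to the bed.
- well (a point): Centre of the floor of the well that holds the stack of three blocks: board x -0.090, y 0, z 0.012. The well is 93 mm long (x) and 73 mm wide (y), open only towards the bed; on its other three sides wooden walls rise to z 0.051, 1 to 4 mm above the face of the top block.
- end_stop: Fixed aluminium bar across the end of the bed, 7 mm high; its face that meets the block is at x 0.065 of the board's frame. Pushing a block firmly home against it means about half a kilo (4 to 5 N) along the bed, kept up for a moment.
- side_fence: Fixed aluminium bar along the far side of the bed, 7 mm high, board x -0.027 to 0.063; its face that meets the block is at y 0.0375 of the board's frame.
- yellow_block: Lino block 90 x 70 mm (x, y), 0.1 kg, yellow face with a carved sun, top of the stack; origin at the centre of its underside. 9 mm board faced with lino of whatever gauge was at hand: 11 to 14 mm thick in all, found only by touch. In the well its sides are out of reach: press on the face and drag. Face stiff, about 0.1 mm per N. Underside smooth (friction about 0.35, fingertips hold better).
- red_block: A block of the same size, 12 mm thick, with a red face, directly under the yellow one; held back by the end of the bed.
- blue_block: A block of the same size, 12 mm thick, with a blue face, at the bottom of the stack.
- seat (a point): Where the centre of the yellow block's underside comes to lie when it is home: board x 0.020, y 0.0025, z 0.034.
- lever_knob (a point): Middle of the upright black knob (13 to 15 mm across, 27 mm tall, 13.5 mm above and below this point, which is 62.5 mm above the table) at the end of the steel cam lever, 58 mm from the pivot; the pivot stands at board x 0.020, y -0.049. Nothing else on the board is higher than 51 mm, apart from the brass pivot nut (53 mm).
- cam_lever (a joint): Cam lever's angle, rad, 0 to 2.3. At 0 it is open and points 30 degrees from the board's +x towards its -y; it turns clockwise from above, away from the end stop, round towards the well. It stays where left (about 1 N at the knob turns it), touches a home block at about 0.7 to 1.4, has it against the fence at 1.75, then stiffens: tight at 1.85 to 2.1, about 6 N at the knob.
- ink_pot: White pot with black ink, 100 mm across, 53 mm high, bystander; origin at the centre of its underside.
- brayer: Black ink roller with a wooden handle, 82 x 178 x 32 mm, bystander; origin at the centre of its underside.
- masking_tape: Roll of masking tape, 104 mm across, 25 mm high, bystander; origin at the centre of its underside.
- ink_black: Square black ink bottle, 46 x 46 x 62 mm, bystander; origin at the centre of its underside.
- glue_stick: Standing glue stick, 25 mm across, 91 mm high, bystander; origin at the centre of its underside.
Mind the look-alikes: they are no part of the job. What is shaped like the yellow_block but black is not meant.

How it is judged:
By the outcome, as a careful person would: the job done as asked, in the order asked, and still so for the second after the job is handed in, with the robot touching nothing.
It also fails if it takes over 72 s, if anything falls off the work surface, if the arm or the gripper's body presses on something with over 40 N, if the wrist force passes 120 N, or if a joint passes its speed limit or range.

## Working session

There is one attempt and no reset: what is moved stays moved. The work goes in short steps, Python scripts to look and compute and a tool call to move; the robot and the scene stay as the last step left them, time stands still between calls to the robot, and variables do not carry over. Pictures are saved under pics/ and viewed, at most 10 in all, crops included, and the job is handed in when it is done.

Besides the shell and the picture viewer there is one more tool, called after "Emit:" as name(argument=value, ...) on one line, values as JSON. jog_arm: Moves the arm, as the interface text tells. Its arguments: {"type":"object","properties":{"deltas":{"type":"array","items":{"type":"array","items":{"type":"array","items":{"type":"number"}}}},"squeeze":{"type":"number"}},"required":["deltas"]}

```bash
ls; mkdir -p pics; python3 - <<'E'
from plant import arm
import cv2,numpy as np
for n in("top","side"):
    cv2.imwrite(f"pics/{n}0.png",cv2.resize(arm.get_image(n)[:,:,::-1],(800,600),interpolation=cv2.INTER_CUBIC))
    c=arm.get_calibration(n);print(n,c["mtx"].tolist(),np.round(c["world_from_camera"],3).tolist())
o=arm.get_obs();print(o,arm.tip_reach)
E
```

```text
pics
top [[402.45941547236697, 0.0, 254.25203724212196], [0.0, 402.45941547236697, 200.65367278409468], [0.0, 0.0, 1.0]] [[-0.008, -0.99, 0.138, 388.669], [-1.0, 0.006, -0.018, -279.822], [0.017, -0.138, -0.99, 1115.121], [0.0, 0.0, 0.0, 1.0]]
side [[453.7726408597718, 0.0, 255.86008434336], [0.0, 453.7726408597718, 196.79717708278562], [0.0, 0.0, 1.0]] [[0.86, -0.325, 0.393, 118.522], [-0.51, -0.536, 0.673, -966.753], [-0.008, -0.779, -0.627, 711.791], [0.0, 0.0, 0.0, 1.0]]
{'time': 0.1, 'q': array([ 1.23503449e+00,  2.13306641e-01, -3.49704029e-02,  1.32349486e+00,
        1.75580185e-05,  1.57077868e+00]), 'qvel': array([-0.0006818 , -0.00014748, -0.00031523,  0.00191893, -0.00110725,
        0.00028065]), 'joint_efforts': array([-2.24640396e-03, -6.87246966e+01,  4.87805665e+01,  1.22452900e-02,
       -1.75697514e-04,  1.14614771e-06]), 'eef_pos': array([164.64647926, 471.81560404, 244.87608888]), 'tcp_rot': array([-9.01659831e-05,  1.67084723e-01,  9.85942421e-01, -4.79462485e-04]), 'ft_force': array([-0.35151555,  0.69405488, -0.29224298]), 'moment': array([-0.01169789, -0.00461405, -0.03822079]), 'grasp_force': 0.0, 'gripper_width': 85.55444731271835} 14.0
```

View pics/top0.png

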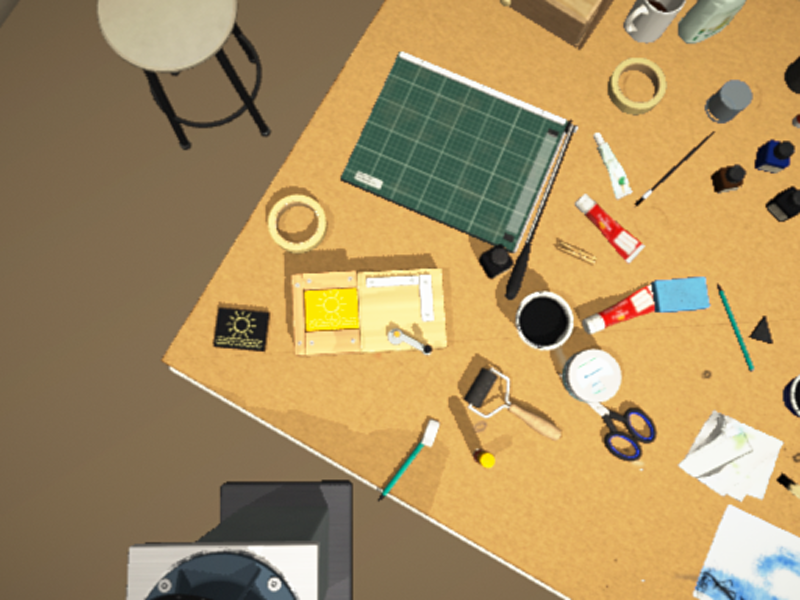

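View pics/side0.png

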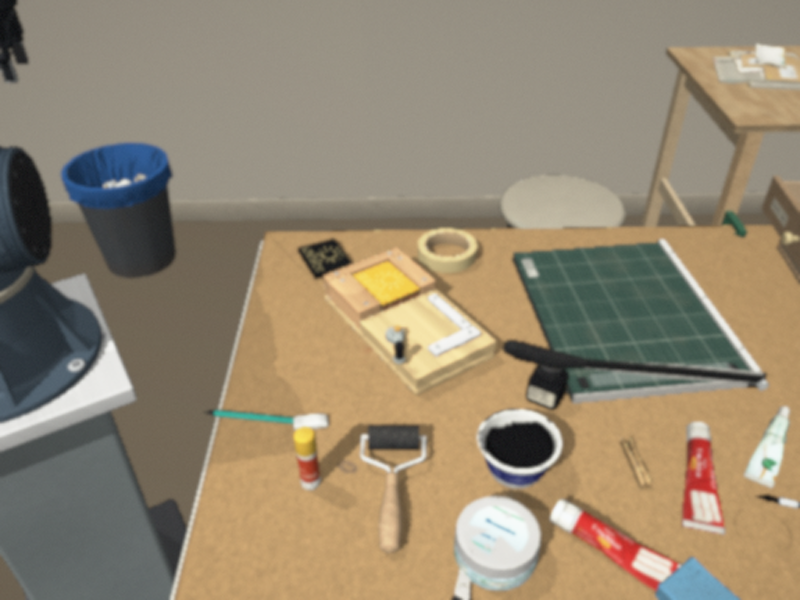

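```bash
python3 - <<'E'
import cv2
from plant import arm
for n,(x,y,w,h,s) in dict(top=(130,160,160,75,5),side=(200,150,130,105,5)).items():
    im=arm.get_image(n)[y:y+h,x:x+w,::-1]
    cv2.imwrite(f"pics/{n}1.png",cv2.resize(im,None,fx=s,fy=s,interpolation=cv2.INTER_CUBIC))
E
```

```text
(no output)
```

View pics/top1.png

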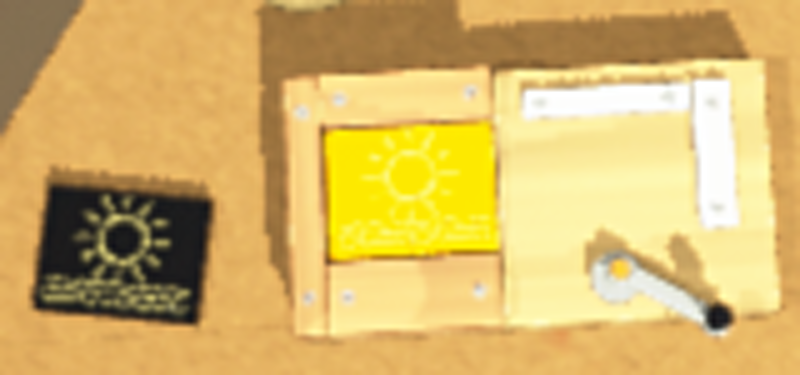

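View pics/side1.png

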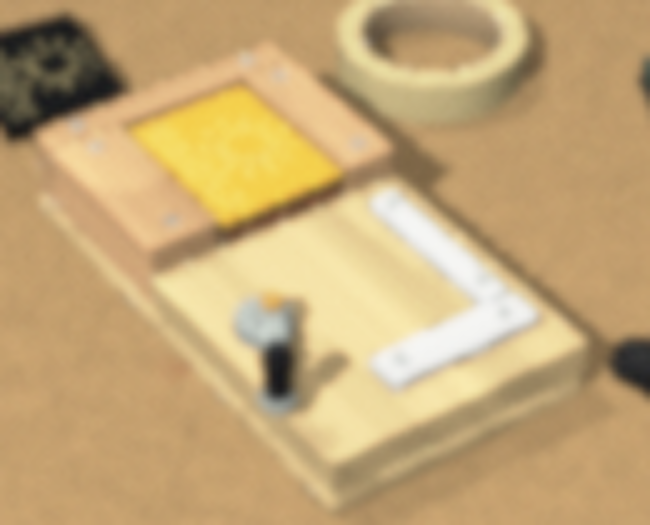

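```bash
cat > fit.py <<'E'
import numpy as np
from plant import arm
from scipy.optimize import least_squares
P=dict(top=(130,160,[((-155,65,51),(284,80)),((-155,-75,51),(298,334)),((105,65,34),(765,60)),((105,-75,34),(780,310)),((20,-49,53),(620,268)),((65,37.5,41),(692,110)),((-27,37.5,41),(523,118)),((70.2,-78,76),(716,316))]),
 side=(200,150,[((105,65,34),(585,343)),((105,-75,34),(337,465)),((-155,65,51),(267,42)),((-155,-75,51),(35,130)),((20,-49,53),(272,299)),((65,37.5,41),(478,303)),((70.2,-78,76),(277,345))]))
def res(p,cams=("top","side")):
    c,s=np.cos(p[3]),np.sin(p[3]);r=[]
    for n in cams:
        x0,y0,L=P[n];k=arm.get_calibration(n);M=np.linalg.inv(k["world_from_camera"])
        for b,(u,v) in L:
            w=[p[0]+c*b[0]-s*b[1],p[1]+s*b[0]+c*b[1],p[2]+b[2],1]
            q=k["mtx"]@(M@w)[:3];q=q[:2]/q[2]
            r+=[q[0]-((u+.5)/5-.5+x0),q[1]-((v+.5)/5-.5+y0)]
    return np.array(r)
for c in (("top","side"),("top",),("side",)):
    s=least_squares(res,[450,0,0,-1.5],args=(c,),loss='soft_l1');print(c,np.round(s.x,4));print(np.round(res(s.x,c).reshape(-1,2),1).tolist())
    if len(c)==2:
        p=s.x;a,b=np.cos(p[3]),np.sin(p[3])
        for nm,(x,y) in dict(blk=(-89,0),seat=(20,2.5),knob=(70.2,-78),piv=(20,-49)).items():print(nm,np.round([p[0]+a*x-b*y,p[1]+b*x+a*y],1))
E
python3 fit.py
```

```text
('top', 'side') [ 550.8057 -274.6878    1.1658  306.3551]
[[-0.2, -0.9], [-1.1, 0.3], [-0.4, -0.7], [0.1, 0.1], [0.2, -0.1], [0.4, -0.6], [0.3, -0.3], [1.1, -0.6], [0.0, -0.2], [-1.8, -0.1], [0.1, -0.0], [-1.1, 0.2], [-0.7, 0.2], [0.9, 0.2], [-0.3, 0.5]]
blk [ 546.4 -185.8]
seat [ 554.3 -294.5]
knob [ 476.4 -348.7]
piv [ 502.9 -297.1]
('top',) [ 551.5984 -274.4856  -10.8527  161.8412]
[[0.4, -0.3], [-0.6, 0.3], [-0.8, -0.1], [-0.4, 0.2], [0.0, 0.1], [0.1, -0.0], [0.4, 0.2], [0.7, -0.4]]
('side',) [ 554.8793 -269.7228   -3.8172  463.4371]
[[0.0, -0.5], [-1.3, -0.5], [0.3, 0.2], [-0.4, 0.4], [-0.2, 0.1], [1.1, 0.0], [0.3, 0.3]]
```

Candidates: yellow block at crop (413,192), in the well of the board; black look-alike at (125,248), lying on the table. The yellow one is on top of the stack and is the one meant; the crop above confirms it. The lever is open, with its knob at (716,317).

Emit:
jog_arm(deltas=[[[0,0,-2.2,-9.52,-8.01,0.5,1],[0,0,-2.2,-9.52,-8.01,0.5,1],[0,0,-2.2,-9.52,-8.01,0.5,1],[0,0,-2.2,-9.52,-8.01,0.5,1],[0,0,-2.2,-9.52,-8.01,0.5,1],[0,0,-2.2,-9.52,-8.01,0.5,1],[0,0,-2.2,-9.52,-8.01,0.5,1],[0,0,-2.2,-9.52,-8.01,0.5,1],[0,0,-2.2,-9.52,-8.01,1,1],[0,0,-2.2,-9.52,-8.01,1.5,1],[0,0,-2.2,-9.52,-8.01,2.3,1],[0,0,-2.2,-9.52,-8.01,2.3,1]]], squeeze=20)

```text
time: 1.7
eef_pos: [530.5, -144.9, 127.1]
tcp_rot: [0.0, -0.024, 1.0, -0.0]
ft_force: [0.0, 0.7, 0.4]
gripper_width: 0.1
grasp_force: 0.0
```

Emit:
jog_arm(deltas=[[[0,0,0,0,0,0,1],[0,0,0,0,0,0,1]]])

```text
time: 1.95
eef_pos: [529.5, -142.8, 128.2]
tcp_rot: [-0.0, -0.024, 1.0, 0.0]
ft_force: [-0.2, 0.1, 0.4]
gripper_width: 0.1
grasp_force: 0.0
```

Emit:
jog_arm(deltas=[[[0,0,0,-0.245,-0.463,0.3,1],[0,0,0,-0.245,-0.463,0.72,1],[0,0,0,-0.245,-0.463,0.72,1]]])

```text
time: 2.33
eef_pos: [544.9, -168.9, 84.7]
tcp_rot: [-0.001, -0.025, 1.0, 0.0]
ft_force: [-0.5, 0.6, 0.9]
gripper_width: 0.1
grasp_force: 0.0
```

```bash
python3 - <<'E'
import cv2,numpy as np
from plant import arm
t=arm.get_image("top")[150:250,150:310,::-1];s=arm.get_image("side")[120:260,180:340,::-1]
cv2.imwrite("pics/a.png",np.hstack([cv2.resize(t,(480,300),interpolation=2),cv2.resize(s,(320,280),interpolation=2).repeat(1,0)][0:1]+[cv2.copyMakeBorder(cv2.resize(s,(320,280),interpolation=2),0,20,0,0,0)]))
print(arm.get_obs()["eef_pos"],arm.get_obs()["ft_force"])
E
```

```text
[ 546.10688416 -169.322746     86.41590243] [0.13427867 0.32983689 0.81235973]
```

View pics/a.png

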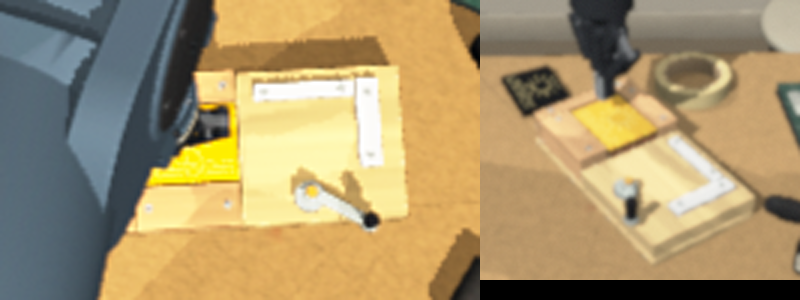

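Emit:
jog_arm(deltas=[[[0,0,0,0,0,0.15,1],[0,0,0,0,0,0.3,1],[0,0,0,0,0,0.3,1],[0,0,0,0,0,0.3,1]]])

```text
time: 2.92
eef_pos: [545.8, -170.1, 67.0]
tcp_rot: [-0.0, -0.024, 1.0, -0.0]
ft_force: [-0.9, 0.4, 0.8]
gripper_width: 0.3
grasp_force: 0.0
```

Emit:
jog_arm(deltas=[[[0,0,0,0,0,0.03,1],[0,0,0,0,0,0.045,1],[0,0,0,0,0,0.045,1]]])

```text
time: 3.3
eef_pos: [545.8, -170.1, 64.2]
tcp_rot: [-0.0, -0.024, 1.0, 0.0]
ft_force: [-0.5, 0.1, 0.2]
gripper_width: 0.2
grasp_force: 0.0
```

Emit:
jog_arm(deltas=[[[0,0,0,0,0,0.01,1],[0,0,0,0,0,0.017,1],[0,0,0,0,0,0.017,1]]])

```text
time: 3.68
eef_pos: [545.8, -170.1, 63.1]
tcp_rot: [-0.0, -0.024, 1.0, 0.0]
ft_force: [0.5, -0.5, -0.1]
gripper_width: 0.1
grasp_force: 0.0
```

Emit:
jog_arm(deltas=[[[0,0,0,0,0,0.012,1],[0,0,0,0,0,0.012,1],[0,0,0,0,0,0.012,1]]])

```text
time: 4.05
eef_pos: [545.8, -170.1, 62.5]
tcp_rot: [-0.0, -0.024, 1.0, 0.0]
ft_force: [-0.0, -0.4, -0.1]
gripper_width: 0.1
grasp_force: 0.0
```

Emit:
jog_arm(deltas=[[[0,0,0,0,0,0.012,1],[0,0,0,0,0,0.012,1],[0,0,0,0,0,0.012,1]]])

```text
time: 4.42
eef_pos: [545.8, -170.1, 61.7]
tcp_rot: [-0.0, -0.024, 1.0, 0.0]
ft_force: [0.4, 0.1, 0.5]
gripper_width: 0.4
grasp_force: 0.0
```

Emit:
jog_arm(deltas=[[[0,0,0,0,0,0.012,1],[0,0,0,0,0,0.012,1],[0,0,0,0,0,0.012,1]]])

```text
time: 4.8
eef_pos: [545.9, -170.1, 61.1]
tcp_rot: [0.0, -0.024, 1.0, -0.0]
ft_force: [-0.0, -0.1, 2.2]
gripper_width: 0.4
grasp_force: 0.9
```

Emit:
jog_arm(deltas=[[[0,0,0,0,0,0.01,1],[0,0,0,0,0,0.01,1],[0,0,0,0,0,0.01,1]]])

```text
time: 5.18
eef_pos: [545.9, -170.1, 61.0]
tcp_rot: [0.0, -0.024, 1.0, -0.0]
ft_force: [-2.5, 0.7, 11.4]
gripper_width: -0.1
grasp_force: 5.4
```

Emit:
jog_arm(deltas=[[[0,0,0,0,-0.03,0,1],[0,0,0,0,-0.1,0,1],[0,0,0,0,-0.2,0,1],[0,0,0,0,-0.3,0,1],[0,0,0,0,-0.3,0,1]]])

```text
time: 5.8
eef_pos: [547.3, -188.6, 61.0]
tcp_rot: [0.001, -0.024, 1.0, -0.0]
ft_force: [0.2, -1.8, 6.8]
gripper_width: 0.2
grasp_force: 3.7
```

```bash
python3 - <<'E'
import cv2,numpy as np
from plant import arm
s=arm.get_image("side")[140:260,190:340,::-1]
cv2.imwrite("pics/b.png",cv2.resize(s,(750,600),interpolation=2))
print(arm.get_obs()["eef_pos"],arm.get_obs()["ft_force"])
E
```

```text
[ 547.26265551 -188.61835592   61.04419678] [ 0.50905643 -2.88763086  6.66817472]
```

View pics/b.png

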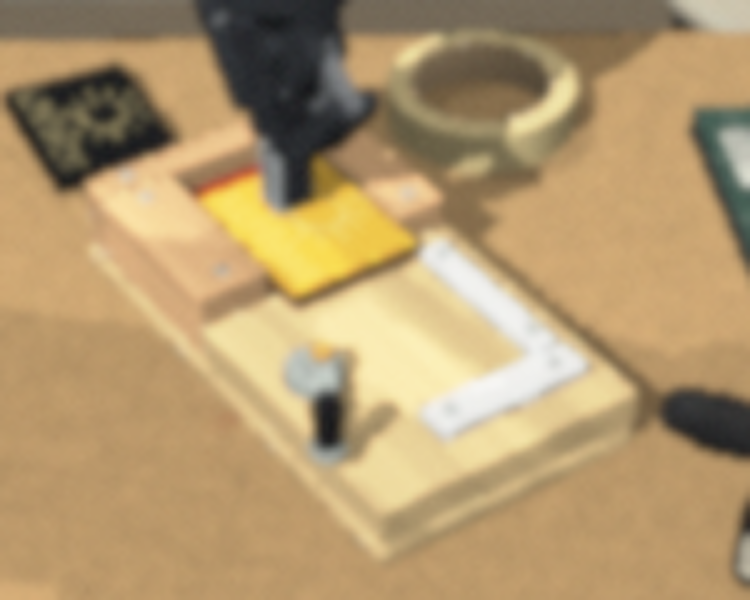

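The block moves with the fingertips: its front edge is now over the bed at (355,270), and a strip of red shows behind it at (222,185).

Emit:
jog_arm(deltas=[[[0,0,0,0,-0.05,0.003,1],[0,0,0,0,-0.15,0.003,1],[0,0,0,0,-0.25,0.003,1],[0,0,0,0,-0.35,0.003,1],[0,0,0,0,-0.45,0.003,1],[0,0,0,0,-0.55,0.003,1],[0,0,0,0,-0.55,0.003,1]]])

```text
time: 6.72
eef_pos: [548.9, -221.5, 61.0]
tcp_rot: [0.001, -0.024, 1.0, -0.0]
ft_force: [-0.2, -0.3, 8.7]
gripper_width: -0.2
grasp_force: 4.5
```

Emit:
jog_arm(deltas=[[[0,0,0,0,-0.05,0,1],[0,0,0,0,-0.15,0.002,1],[0,0,0,0,-0.25,0.005,1],[0,0,0,0,-0.3,0.006,1],[0,0,0,0,-0.3,0.006,1]]])

```text
time: 7.35
eef_pos: [549.8, -239.3, 60.7]
tcp_rot: [0.001, -0.024, 1.0, -0.0]
ft_force: [-0.4, 0.5, 9.2]
gripper_width: -0.2
grasp_force: 5.0
```

Emit:
jog_arm(deltas=[[[0,0,0,0,-0.05,0.001,1],[0,0,0,0,-0.15,0.003,1],[0,0,0,0,-0.25,0.005,1],[0,0,0,0,-0.3,0.006,1],[0,0,0,0,-0.3,0.006,1]]])

```text
time: 7.98
eef_pos: [550.7, -257.3, 60.3]
tcp_rot: [0.001, -0.024, 1.0, -0.0]
ft_force: [0.4, 0.6, 9.3]
gripper_width: 0.0
grasp_force: 4.9
```

Emit:
jog_arm(deltas=[[[0,0,0,0,-0.05,0.001,1],[0,0,0,0,-0.1,0.001,1],[0,0,0,0,-0.15,0.001,1],[0,0,0,0,-0.15,0.001,1]]])

```text
time: 8.48
eef_pos: [550.3, -266.2, 59.3]
tcp_rot: [-0.0, -0.024, 1.0, 0.0]
ft_force: [0.9, 0.5, -0.1]
gripper_width: 0.1
grasp_force: 0.0
```

Emit:
jog_arm(deltas=[[[0,0,0,0,0,0.01,1],[0,0,0,0,0,0.01,1],[0,0,0,0,0,0.01,1]]])

```text
time: 8.85
eef_pos: [550.4, -266.1, 59.1]
tcp_rot: [0.0, -0.024, 1.0, -0.0]
ft_force: [-2.5, -0.1, 5.1]
gripper_width: -0.1
grasp_force: 2.8
```

Emit:
jog_arm(deltas=[[[0,0,0,0,0,0.006,1],[0,0,0,0,-0.05,0.006,1],[0,0,0,0,-0.12,0.006,1],[0,0,0,0,-0.12,0.006,1]]])

```text
time: 9.35
eef_pos: [551.4, -273.4, 59.1]
tcp_rot: [0.001, -0.024, 1.0, -0.0]
ft_force: [0.2, 0.1, 6.6]
gripper_width: -0.0
grasp_force: 3.8
```

```bash
python3 - <<'E'
import cv2,numpy as np
from plant import arm
s=arm.get_image("side")[140:260,190:340,::-1]
cv2.imwrite("pics/c.png",cv2.resize(s,(750,600),interpolation=2))
print(arm.get_obs()["eef_pos"],arm.get_obs()["ft_force"])
E
```

```text
[ 551.3201094  -273.36783609   59.0389594 ] [-0.87545022 -0.88246331  7.77119444]
```

View pics/c.png

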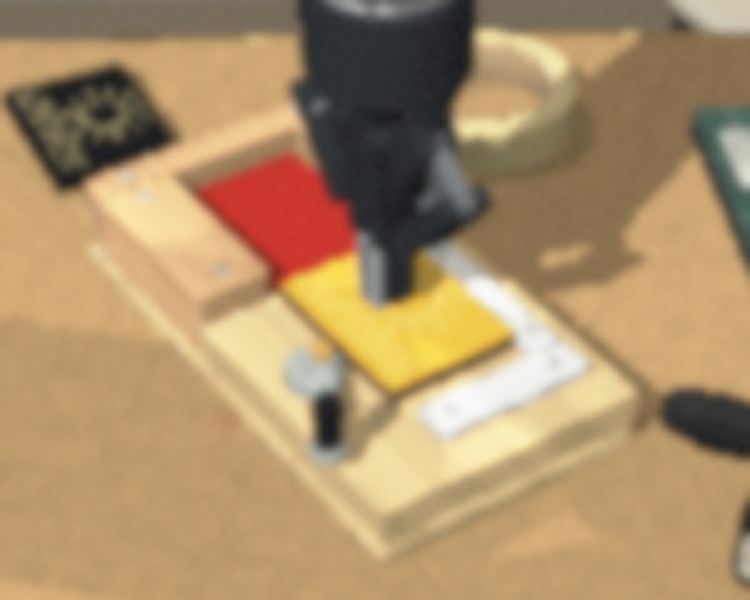

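The block lies flat on the bed; its rear edge is clear of the red block, which has not moved, and a gap to the end stop remains at about (440,395). Now I push it from behind.

Emit:
jog_arm(deltas=[[[0,0,0,0,0,-0.2,1],[0,0,0,0,0,-0.3,1],[0,0,0,0,0.6,-0.3,1],[0,0,0,0,1.0,-0.3,1],[0,0,0,0,1.0,-0.3,1],[0,0,0,0,1.0,-0.1,1],[0,0,0,0,1.0,0.06,1],[0,0,0,0,1.0,0.08,1],[0,0,0,0,1.0,0.08,1]]])

```text
time: 10.52
eef_pos: [547.8, -213.5, 53.5]
tcp_rot: [-0.0, -0.024, 1.0, 0.0]
ft_force: [0.4, -0.5, -0.2]
gripper_width: 0.1
grasp_force: 0.0
```

Emit:
jog_arm(deltas=[[[0,0,0,0,-0.1,0,1],[0,0,0,0,-0.2,0,1],[0,0,0,0,-0.28,0,1],[0,0,0,0,-0.28,0,1]]])

```text
time: 11.02
eef_pos: [548.7, -230.5, 53.7]
tcp_rot: [0.0, -0.024, 1.0, -0.0]
ft_force: [-0.2, 1.6, -0.2]
gripper_width: 0.1
grasp_force: 0.0
```

Emit:
jog_arm(deltas=[[[0,0,0,0,-0.025,0,1],[0,0,0,0,-0.05,0,1],[0,0,0,0,-0.05,0,1]]])

```text
time: 11.4
eef_pos: [548.8, -233.1, 53.7]
tcp_rot: [-0.0, -0.024, 1.0, -0.0]
ft_force: [-0.3, -0.4, -0.7]
gripper_width: 0.1
grasp_force: 0.0
```

Emit:
jog_arm(deltas=[[[0,0,0,0,-0.025,0,1],[0,0,0,0,-0.06,0,1],[0,0,0,0,-0.06,0,1]]])

```text
time: 11.78
eef_pos: [549.0, -236.8, 53.7]
tcp_rot: [0.0, -0.024, 1.0, -0.0]
ft_force: [0.7, 0.3, 0.8]
gripper_width: -0.2
grasp_force: 0.0
```

Emit:
jog_arm(deltas=[[[0,0,0,0,-0.02,0,1],[0,0,0,0,-0.04,0,1],[0,0,0,0,-0.04,0,1]]])

```text
time: 12.15
eef_pos: [549.1, -239.2, 53.7]
tcp_rot: [0.0, -0.024, 1.0, -0.0]
ft_force: [0.3, -0.0, -0.3]
gripper_width: 0.0
grasp_force: 0.0
```

Emit:
jog_arm(deltas=[[[0,0,0,0,-0.02,0,1],[0,0,0,0,-0.04,0,1],[0,0,0,0,-0.04,0,1]]])

```text
time: 12.52
eef_pos: [549.3, -241.6, 53.7]
tcp_rot: [0.0, -0.024, 1.0, -0.0]
ft_force: [0.9, -0.6, -0.3]
gripper_width: 0.0
grasp_force: 0.0
```

Emit:
jog_arm(deltas=[[[0,0,0,0,-0.01,0,1],[0,0,0,0,-0.025,0,1],[0,0,0,0,-0.025,0,1]]])

```text
time: 12.9
eef_pos: [549.3, -243.0, 53.7]
tcp_rot: [0.0, -0.024, 1.0, -0.0]
ft_force: [-1.6, 0.8, 0.4]
gripper_width: -0.1
grasp_force: 0.0
```

```bash
python3 - <<'E'
import cv2,numpy as np
from plant import arm
s=arm.get_image("side")[170:230,230:305,::-1]
cv2.imwrite("pics/d.png",cv2.resize(s,(750,600),interpolation=2))
print(arm.get_obs()["eef_pos"],arm.get_obs()["ft_force"])
E
```

```text
[ 549.32046843 -242.99602738   53.70768577] [-0.06232389 -0.6372509  -0.01514854]
```

View pics/d.png

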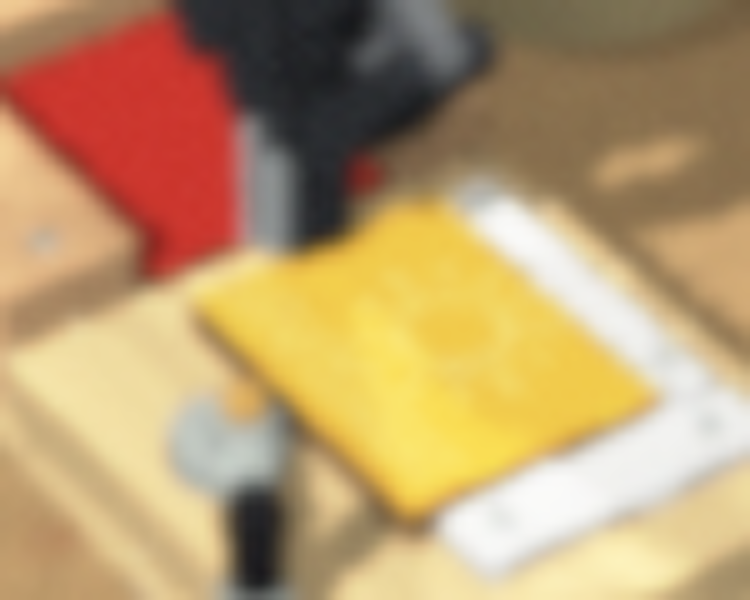

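The fingers are at the block's rear edge (290,240), and its front edge (540,450) is a few mm at most from the end stop.

Emit:
jog_arm(deltas=[[[0,0,0,0,-0.01,0,1],[0,0,0,0,-0.02,0,1],[0,0,0,0,-0.02,0,1]]])

```text
time: 13.32
eef_pos: [549.2, -243.5, 53.7]
tcp_rot: [-0.0, -0.024, 1.0, 0.001]
ft_force: [-1.0, 6.0, 3.1]
gripper_width: -0.0
grasp_force: 3.0
```

Emit:
jog_arm(deltas=[[[0,0,0,0,0,0,1],[0,0,0,0,0,0,1],[0,0,0,0,0,0,1],[0,0,0,0,0,0,1],[0,0,0,0,-0.004,0,1],[0,0,0,0,-0.004,0,1],[0,0,0,0,-0.004,0,1],[0,0,0,0,-0.004,0,1]]])

```text
time: 14.32
eef_pos: [549.2, -243.5, 53.6]
tcp_rot: [-0.0, -0.024, 1.0, 0.001]
ft_force: [-2.0, 7.1, 2.4]
gripper_width: 0.0
grasp_force: 3.6
```

Emit:
jog_arm(deltas=[[[0,0,0,0,0.1,0,1],[0,0,0,0,0.15,-0.4,1],[0,0,0,0,0.15,-1.1,1],[0,0,-1,0,0.15,-1.1,0.6],[0,0,-2,0.6,-0.5,-1.1,0.6],[0,0,-3,1.297,-1.2,-1.1,0.6],[0,0,-4,1.297,-1.685,-1.1,0.6],[0,0,-5,1.297,-1.685,-1.1,0.6],[0,0,-6,1.297,-1.685,-1.1,0.6],[0,0,-6,1.297,-1.685,-1.1,0.6],[0,0,-6,1.297,-1.685,-1.1,0.6],[0,0,-6,1.297,-1.685,-1.1,0.6]]])

```text
time: 15.82
eef_pos: [476.6, -349.0, 119.7]
tcp_rot: [-0.0, -0.52, 0.854, -0.0]
ft_force: [-0.7, -0.6, 0.6]
gripper_width: 34.2
grasp_force: 0.0
```

```bash
python3 - <<'E'
import cv2,numpy as np
from plant import arm
t=arm.get_image("top")[180:255,190:320,::-1];s=arm.get_image("side")[140:260,200:340,::-1]
cv2.imwrite("pics/e.png",np.hstack([cv2.resize(t,(390,300),interpolation=2),cv2.resize(s,(350,300),interpolation=2)]))
o=arm.get_obs();print(o["eef_pos"],o["tcp_rot"],o["gripper_width"],o["q"][5])
E
```

```text
[ 476.567026   -349.03679759  119.72019221] [-2.47778943e-05 -5.20177853e-01  8.54057960e-01 -4.11325784e-05] 34.233600570691415 -1.726219358484638
```

View pics/e.png

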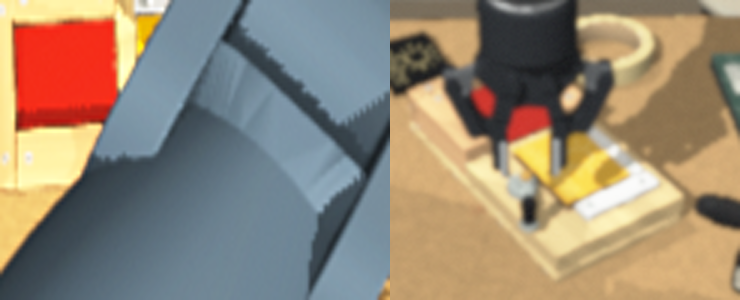

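The fingertips, at (503,167) and (557,172), sit either side of and above the knob top (528,197). Descending to cage it.

Emit:
jog_arm(deltas=[[[0,0,0,0,0,0.4,0.6],[0,0,0,0,0,0.6,0.6],[0,0,0,0,0,0.82,0.6],[0,0,0,0,0,0.82,0.73],[0,0,0,0,0,0.82,0.73],[0,0,0,0,0,0.82,0.73]]])

```text
time: 16.68
eef_pos: [476.8, -349.3, 71.1]
tcp_rot: [0.0, -0.521, 0.854, -0.0]
ft_force: [0.1, 1.0, -0.3]
gripper_width: 23.4
grasp_force: 0.0
```

Emit:
jog_arm(deltas=[[[0,0,1,-0.015,0.168,0,0.73],[0,0,2,-0.058,0.331,0,0.73],[0,0,3,-0.13,0.483,0,0.73],[0,0,4,-0.226,0.621,0,0.73],[0,0,5,-0.345,0.741,0,0.73],[0,0,6,-0.483,0.837,0,0.73],[0,0,7,-0.636,0.908,0,0.73],[0,0,8,-0.799,0.952,0,0.73],[0,0,8,-0.799,0.952,0,0.73]]])

```text
time: 17.8
eef_pos: [448.0, -280.1, 70.9]
tcp_rot: [0.0, 0.149, 0.989, -0.0]
ft_force: [-0.6, 0.3, 0.2]
gripper_width: 23.1
grasp_force: 0.0
```

```bash
python3 - <<'E'
import cv2,numpy as np
from plant import arm
t=arm.get_image("top")[165:255,190:310,::-1];s=arm.get_image("side")[140:260,200:340,::-1]
cv2.imwrite("pics/f.png",np.hstack([cv2.resize(t,(400,300),interpolation=2),cv2.resize(s,(350,300),interpolation=2)]))
E
```

```text
(no output)
```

View pics/f.png

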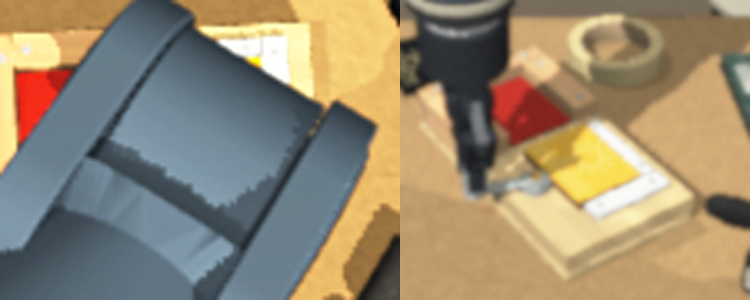

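The lever has followed the cage (plate visible at (500,185)), and the block is still at the stop. Continuing by force.

Emit:
jog_arm(deltas=[[[0,0,0.7,-0.007,0.118,0,0.73],[0,0,1.3,-0.025,0.217,0,0.73],[0,0,2,-0.058,0.331,0,0.73],[0,0,2,-0.058,0.331,0,0.73]]])

```text
time: 18.4
eef_pos: [457.0, -262.6, 70.6]
tcp_rot: [0.0, 0.318, 0.948, -0.0]
ft_force: [-0.8, -0.7, 0.4]
gripper_width: 23.3
grasp_force: 0.0
```

Emit:
jog_arm(deltas=[[[0,0,0.5,-0.004,0.084,0,0.73],[0,0,0.8,-0.009,0.135,0,0.73],[0,0,0.8,-0.009,0.135,0,0.73],[0,0,0.8,-0.009,0.135,0,0.73]]])

```text
time: 18.9
eef_pos: [462.1, -256.6, 70.5]
tcp_rot: [0.0, 0.383, 0.924, -0.0]
ft_force: [-0.6, -1.4, -0.3]
gripper_width: 23.4
grasp_force: 0.4
```

Emit:
jog_arm(deltas=[[[0,0,0.3,-0.001,0.05,0,0.73],[0,0,0.5,-0.004,0.084,0,0.73],[0,0,0.5,-0.004,0.084,0,0.73],[0,0,0.5,-0.004,0.084,0,0.73]]])

```text
time: 19.4
eef_pos: [465.8, -253.1, 70.5]
tcp_rot: [-0.0, 0.424, 0.906, -0.0]
ft_force: [-2.0, -3.0, 1.3]
gripper_width: 23.3
grasp_force: 1.8
```

Emit:
jog_arm(deltas=[[[0,0,0.3,-0.001,0.05,0,0.73],[0,0,0.3,-0.001,0.05,0,0.73],[0,0,0.3,-0.001,0.05,0,0.73],[0,0,0.3,-0.001,0.05,0,0.73]]])

```text
time: 19.9
eef_pos: [468.3, -251.1, 70.5]
tcp_rot: [0.0, 0.448, 0.894, 0.0]
ft_force: [-1.9, -2.2, -1.2]
gripper_width: 22.8
grasp_force: 1.6
```

Emit:
jog_arm(deltas=[[[0,0,0.15,0,0.025,0,0.73],[0,0,0.3,-0.001,0.05,0,0.73],[0,0,0.3,-0.001,0.05,0,0.73],[0,0,0.3,-0.001,0.05,0,0.73]]])

```text
time: 20.4
eef_pos: [470.7, -249.3, 70.5]
tcp_rot: [-0.0, 0.471, 0.882, -0.0]
ft_force: [-2.8, -3.1, 0.6]
gripper_width: 23.1
grasp_force: 2.3
```

```bash
python3 - <<'E'
from plant import arm
import numpy as np
f=[]
for i in range(6):
    arm.get_image("top");o=arm.get_obs();f.append(o["ft_force"])
print(np.mean(f,0),np.std(f,0),o["eef_pos"],o["gripper_width"])
E
```

```text
[-3.31282008 -3.67630689  0.02723313] [0.64510751 0.77416271 0.27479303] [ 470.7408613  -249.28060832   70.49870704] 23.23640403172376
```

Emit:
jog_arm(deltas=[[[0,0,0.1,0,0.018,0,0.73],[0,0,0.2,0,0.036,0,0.73],[0,0,0.2,0,0.036,0,0.73],[0,0,0.2,0,0.036,0,0.73]]])

```text
time: 21.2
eef_pos: [472.4, -248.2, 70.5]
tcp_rot: [-0.0, 0.487, 0.874, -0.0]
ft_force: [-3.9, -4.6, -0.6]
gripper_width: 23.1
grasp_force: 3.0
```

```bash
python3 - <<'E'
from plant import arm
import numpy as np
f=[]
for i in range(6):
    arm.get_image("top");o=arm.get_obs();f.append(o["ft_force"])
print(np.mean(f,0),np.std(f,0),o["eef_pos"],o["gripper_width"])
E
```

```text
[-4.26894699 -4.58243798  0.15704589] [0.492429   0.23334263 0.34531171] [ 472.3907699  -248.14887199   70.46646296] 22.966401212816876
```

Emit:
jog_arm(deltas=[[[0,0,0,0,-0.07,0,0.73],[0,0,0,0,-0.075,0,0.68],[0,0,0,0,-0.075,0,0.68],[0,0,0,0,-0.075,-0.5,0.68],[0,0,0,0,-0.075,-1.5,0.68],[0,0,0,0,-0.075,-2,0.68],[0,0,0,1.7,1.05,-2,0.68],[0,0,0,3.4,2.1,-2,0.68],[0,0,0,5,3.1,-2,0.68],[0,0,0,5,3.1,-2,0.68],[0,0,0,5,3.1,-2,0.68],[0,0,0,5,3.1,-2,0.68]]])

```text
time: 23.0
eef_pos: [472.5, 107.6, 190.7]
tcp_rot: [0.0, 0.486, 0.874, 0.0]
ft_force: [0.6, -0.5, -0.4]
gripper_width: 27.6
grasp_force: 0.0
```

```bash
cat > chk.py <<'E'
import cv2,numpy as np
from plant import arm
p=[550.8057,-274.6878,1.1658,-1.521]
c,s=np.cos(p[3]),np.sin(p[3])
print(arm.get_obs()["eef_pos"],arm.get_obs()["ft_force"])
for n in("top","side"):
    im=arm.get_image(n);k=arm.get_calibration(n);W=k["world_from_camera"]
    h=cv2.cvtColor(im,cv2.COLOR_RGB2HSV)
    def board(u,v,z):
        d=W[:3,:3]@np.linalg.solve(k["mtx"],[u,v,1]);o=W[:3,3];q=o+d*(z+p[2]-o[2])/d[2]-[p[0],p[1],0]
        return np.round([c*q[0]+s*q[1],-s*q[0]+c*q[1]],1)
    for nm,m,z in(("yellow",cv2.inRange(h,(20,170,150),(32,255,255)),45.2),("red",cv2.inRange(h,(0,170,100),(8,255,255)),36),("black",cv2.inRange(h,(0,0,0),(180,255,45)),62.5)):
        N,_,st,ce=cv2.connectedComponentsWithStats(m)
        for i in range(1,N):
            b=board(*ce[i],z)
            if st[i,4]>8 and -160<b[0]<110 and -125<b[1]<70:
                x,y,w,hh,a=st[i]
                print(n,nm,a,b,cv2.minAreaRect(np.argwhere(_==i)[:,::-1].astype(np.float32)))
E
python3 chk.py
```

```text
[472.47311847 107.60425421 190.67880496] [ 0.63570874 -0.5244144  -0.37503016]
top yellow 830 [17.8  1.3] ((251.91233825683594, 194.92153930664062), (25.571680068969727, 33.226539611816406), 86.8201675415039)
top red 850 [-91.3   0.8] ((211.55255126953125, 197.84046936035156), (25.450340270996094, 33.43476867675781), 86.42366790771484)
top black 10 [-29.  -81.1] ((235.5, 226.0), (2.0, 3.0), 90.0)
side yellow 99 [-8.9 11.3] ((268.5386657714844, 196.6005401611328), (7.538560390472412, 18.810503005981445), 68.96248626708984)
side yellow 10 [ -5.7 -29. ] ((254.50001525878906, 203.00001525878906), (6.363961219787598, 0.7071067094802856), 45.0)
side yellow 20 [19.  12.8] ((275.5, 202.5), (3.0, 5.0), 90.0)
side yellow 105 [51.7 10.5] ((282.95892333984375, 209.39041137695312), (8.89512825012207, 19.077707290649414), 69.44395446777344)
side yellow 23 [ 46.4 -29. ] ((267.5586242675781, 215.49655151367188), (12.789005279541016, 1.9930917024612427), 41.633541107177734)
side red 498 [-88.    5.5] ((247.81031799316406, 182.78500366210938), (30.743349075317383, 21.701187133789062), 48.57633590698242)
side black 59 [-155.1  -49.1] ((214.40411376953125, 167.91094970703125), (5.032769680023193, 15.566473007202148), 69.44395446777344)
side black 10 [-146.7  -84.7] ((203.0, 175.0), (2.0, 4.0), 90.0)
side black 17 [-28.3 -79.6] ((230.0, 200.0), (6.0, 2.0), 90.0)
```

```bash
python3 -c "
from plant import arm
print(arm.close_job())"
```

```text
the job is handed in; nothing more can be done
None
```

The job is handed in: the yellow block is home against the end stop (pushed with 6–7 N) and clamped to the side fence. The cam lever is at about 2.04 rad, with about 6 N at the knob. I saw at most about 11 N on the lino, the red block stayed in the well, and the arm finished clear after about 23 s; the judged result was not shown.

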